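Slide the battery box into its charging dock and start the charge

TASK

Slide the tall battery box across the table top into the charging dock, fully home against the dock's back wall, by pushing it with the fingers; it is top-heavy, so push low near its base, and it must not tip or be lifted. Then, with the box home, press the start button on top of the dock right down and leave it released, with everything else on the table left where it stands.

Things in the scene. Friction and masses are not known exactly. Their poses are not given: they have to be found in the camera images.
- battery_box: Tall grey battery box with a steel handle on top: 110 mm wide (its x), 76 deep (its y), 216 high, 240 with the handle; 0.7 to 1 kg, loose. Faces plain and flat for the lowest 70 mm. Origin: centre of its underside, z up. It is pushed along its +y, on its 110 mm wide -y face; pushed below 40 mm above the table it slides, above about 50 mm it may tip. Friction on the table about 0.5 to 0.7.
- dock: Charging dock, fixed, with a bay open at its -y end. Origin: on the table top, where the centre of the box's underside is when the box is fully home; +y points into the bay, z up, and the seated box has its axes along the dock's. The bay has no floor: the box slides on the table between two steel rails 24 mm high, 118 mm apart inside (x = -59 and +59 mm), from y = -20 to +38 mm.
- bay_mouth (a point): Middle of the bay's mouth on the table top, 56 mm along -y from the dock's origin: here the rails' flared lead-ins (24 mm high) stand about 158 mm apart; they narrow to the 118 mm bay at 20 mm along -y from the origin.
- bay_back (a point): Middle of the foot of the bay's back wall, 38 mm along the dock's +y from its origin. The wall is the front of a grey housing, 138 mm wide and 58 mm high, that reaches 150 mm on along +y and carries the start button on its top.
- start_button_top (a point): Centre of the top face of the start button (round grey cap, 32 mm across), on the dock's housing at 145 mm along the dock's +y from its origin. It is pressed straight down, 6 mm to its end; a spring of about 4 N at full travel brings it back.
- start_button (a joint): Travel of the start button in m: 0 released, 0.006 fully down.
- marker: Bystander: felt marker lying down, 126 mm long along its y, 12 mm thick; origin at the middle of its underside.
- calipers: Bystander: vernier caliper lying flat, 210 mm long along its y, 74 mm wide, 8 mm thick; origin at the middle of its underside.

How it is judged (in metres and radians):
On the way, in this order (a step that is already met when the one before it is completed fails the run):
1. the battery box stands fully home in the dock (y of battery_box in the frame of dock above -0.004 m and x of battery_box in the frame of dock between -0.008 and 0.008 m and angle between the y axis of battery_box and the y axis of dock, either way round below 0.06 rad and angle between battery_box's own z axis and vertical below 0.03 rad), for 0.2 s.
2. the start button is pressed right down (value of joint start_button above 0.0045 m), for 0.04 s.
At the end, for the whole second after the job is handed in: The battery box stands upright and still on the table inside the dock, within 5 mm of the back wall (4 mm when the button is pressed), within 8 mm of the bay's middle and square to it within 0.06 rad; the start button has been pressed at least 4.5 mm after that and is released again (y of battery_box in the frame of dock above -0.005 m and x of battery_box in the frame of dock between -0.008 and 0.008 m and angle between the y axis of battery_box and the y axis of dock, either way round below 0.06 rad and angle between battery_box's own z axis and vertical below 0.03 rad and height (world z) of battery_box below 0.003 m and linear speed of battery_box below 0.01 m/s and value of joint start_button below 0.001 m); the robot touches nothing.
It fails at once if the battery box tips (more than 0.1 rad) (angle between battery_box's own z axis and vertical above 0.1 rad).
It fails at once if the battery box is lifted off the table (height (world z) of battery_box above 0.008 m).
It fails at once if the start button is pressed while the box is not home (value of joint start_button above 0.003 m and y of battery_box in the frame of dock below -0.006 m).
It fails at once if a bystander is moved more than 20 mm (distance of any of marker, calipers from where it was at the start of the episode above 0.02 m).
It also fails if it takes over 58 s, if anything falls off the work surface, if the arm or the gripper's body presses on something with over 40 N, if the wrist force passes 120 N, or if a joint passes its speed limit or range.

ROBOT

A 6-joint arm with a two-finger parallel gripper is mounted at the origin on the work surface; the furniture and walls round the work are solid. World frame = base frame: x ahead of the robot, y to its left, z up, the work surface at z = 0. Lengths are in m, angles in degrees, forces in N, time in s.
With the tool pointing down it reaches from about 0.3 to 0.75 m from the base axis. Payload 8.5 kg.
Tool frame: the origin (TCP) lies at the very end of the fingers, on their centre line; the grasp point (between the pads) lies 19 mm behind it; z points along the fingers, y is the direction in which the jaws open and shut (so a half turn about z gives the same grasp; the last joint's range is limited). The gripper opens to 85 mm and grips with 20 to 120 N. Pads are 22 mm wide; open, the fingers measure 114 mm over their backs; the gripper's body (76 mm by 85 mm) begins 54 mm behind the grasp point. The pads swing forward as they close: fully open they stand 13 mm farther back than shut.
Start: joints at [-86.305, 21.807, 74.336, -0, 83.858, -12.336], TCP at [0.152, -0.529, 0.231] pointing down, gripper open.
Joint ranges: [-178.18, 178.18], [-50.72, 133.34], [12.68, 142.11], [-81.47, 261.47], [9.98, 163.14], [-165.26, 165.26]. Speed limits (degrees/s): [136.94, 136.94, 180, 180, 180, 180].

INTERFACE

Orientations are given as a 3x3 rotation matrix whose columns are the frame's x, y, z axes.
In Python, from rig import env, vision, close_job, spotter gives the robot as it stands. The module is installed in compiled form; this text tells all that it offers.
- The arm moves only by the tool jog_arm, never from a script. Its argument "plan" is a list that holds one entry, the list of rows, each a list of 6 numbers: the shift along the tool's x, y, z in units of 40 mm (1.0 is 40 mm), then the turn, a rotation vector about the tool's x, y, z in units of 0.15 rad (1.0 is 0.15 rad). A call has 1 to 10 rows; each row shifts and turns the commanded pose from where the row before left it, along the tool's axes as they then stand; what a row does not reach is not made up. A row lasts 1/10 s, in which the tool goes at most 50 mm and 8.59 degrees, less where a joint would pass 70% of its speed; a pose out of reach is approached as far as the arm can. A call with a number of a shift or a turn outside -1 to 1 is refused whole. A call with a gripper value outside its range is refused whole. "grip" is the opening, from -1 (shut) to 1 (fully open), set as the call begins (left out, the last holds). The fingers move at their own pace and stop on an object; "squeeze" is the grip in N (left out, the last holds). Time passes only in rows, so rows that do not move let the fingers close. It gives the time, the measured TCP pose, the force and the opening at its end, in the units of the state.
- env.observe(): the state, without advancing time (a new reading comes with each control period).
- vision.get_image(name): name is "scene" or "top" or "wrist"; returns (picture, depth): 420x560x3 uint8, red, green, blue; 420x560 float32, m along the optical axis (not along the pixel's ray), 0 where there is no reading.
- vision.camera_info(name): a dict with "fx", "fy", "cx", "cy" (pixels), "k1" (the pictures are not rectified: a ray, as slopes to the right and down, at radius r is drawn at 1 + k1 r^2 times it, then the intrinsics apply), "rvec" (rotation vector, rad) and "tvec" (3), from world to camera coordinates, as OpenCV has them. Camera axes: x right, y down, z forward; pixel columns grow to the right and rows downward; lengths in m; the calibration is good to about 2 mm. A picture is of the moment at which its call begins: read the wrist's pose just before it. camera_info takes no time and is no camera call; for the wrist camera it gives the pose at the moment of the call.
- close_job(): hands the job in, once; it reports no verdict.
Trained networks look in the newest picture that a camera, given by its name, has taken for a name from the list of things; names that differ only in an ending like _2 or _b are one class to them, and where a whole thing is asked for, a point or a joint stands for the part that bears it (a point fixed in the world has none). Each returns a list of dicts, best first, with "score" (0 to 1); they miss things now and then, are a little off and sometimes report something else, mostly with a low value. They report only what shows in the picture. A call takes as long as a camera call.
- spotter.trace(camera, query): "pixels" (420x560 bool, what is visible of it) and "rect" ([left, top, right, bottom] in pixels, round what is visible of it).
The state is a dict: "time_s": time; "q": joint angles; "qvel": joint speeds; "joint_efforts": joint torques, N m; "position": TCP position; "tool_rot": TCP orientation; "ft_force": force on the tool from outside, world axes, zero at the start; "wrist_torque": the same for the moment, N m; "grip_width": finger opening in m.
Only numpy, scipy, OpenCV 4.12 (cv2) and the standard library are available. Lean on these libraries where they do the work, as an engineer would, in place of code of your own. Each camera call takes 0.05 s, during which the arm holds its last target.

## Working session

There is one attempt and no reset: what is moved stays moved. The work goes in short steps, Python scripts to look and compute and a tool call to move; the robot and the scene stay as the last step left them, time stands still between calls to the robot, and variables do not carry over. Pictures are saved under pics/ and viewed, and the job is handed in when it is done.

Besides the shell and the picture viewer there is one more tool, called as name(argument=value, ...), one argument or row to a line, values as JSON. jog_arm: Moves the arm, as the interface text tells. Its arguments: {"type":"object","properties":{"plan":{"type":"array"},"grip":{"type":"number"},"squeeze":{"type":"number"}},"required":["plan"]}

```bash
mkdir -p pics
cat > h.py <<'E'
import numpy as np, cv2
from rig import env, vision, close_job, spotter
def cam(n):
    c=vision.camera_info(n); K=np.array([[c['fx'],0,c['cx']],[0,c['fy'],c['cy']],[0,0,1.]])
    R,_=cv2.Rodrigues(np.array(c['rvec'],float)); t=np.array(c['tvec'],float).ravel()
    return K,np.array([c['k1'],0,0,0,0.]),R,t
def back(n,uv,d,C=None):
    K,D,R,t=C or cam(n)
    p=cv2.undistortPoints(np.array(uv,float).reshape(-1,1,2),K,D).reshape(-1,2)
    d=np.array(d,float).reshape(-1,1)
    return (np.hstack([p*d,d])-t)@R
def proj(n,P,C=None):
    K,D,R,t=C or cam(n)
    return cv2.projectPoints(np.array(P,float).reshape(-1,1,3),R,t,K,D)[0].reshape(-1,2)
def save(img,name): cv2.imwrite('pics/'+name,cv2.cvtColor(np.ascontiguousarray(img),cv2.COLOR_RGB2BGR))
def cloud(n,dep,mask=None):
    m=dep>0
    if mask is not None: m&=mask
    v,u=np.nonzero(m)
    return back(n,np.stack([u,v],1),dep[v,u])
E
python3 - <<'E'
from h import *
for n in ['scene','top']:
    im,d=vision.get_image(n); save(im,n+'0.png'); np.save(n+'d.npy',d)
    K,D,R,t=cam(n); print(n,-R.T@t,R[2])
    for q in ['battery_box','dock','start_button_top','marker','calipers']:
        for r in spotter.trace(n,q)[:2]:
            P=cloud(n,d,r['pixels'])
            print(q,round(r['score'],2),r['rect'],np.percentile(P,[2,50,98],axis=0).round(3).tolist() if len(P) else None)
            np.save(f'm_{n}_{q}.npy',r['pixels']) if r is not None else 0
            break
print(env.observe())
E
```

```text
scene [ 0.65457361 -0.98794913  0.66126311] [-0.2155073   0.83050043 -0.5136396 ]
battery_box 0.8 [241.7, 149.9, 304.5, 257.5] [[0.363, -0.129, 0.009], [0.422, -0.125, 0.136], [0.469, -0.062, 0.24]]
dock 0.97 [295.2, 149.8, 344.8, 215.6] [[0.396, 0.093, 0.003], [0.472, 0.213, 0.057], [0.522, 0.336, 0.08]]
marker 0.73 [240.6, 300.4, 275.6, 341.4] [[0.448, -0.396, 0.006], [0.463, -0.349, 0.012], [0.481, -0.285, 0.015]]
calipers 0.6 [171.0, 274.1, 224.6, 340.9] [[0.315, -0.425, 0.002], [0.334, -0.352, 0.006], [0.356, -0.223, 0.01]]
top [ 0.29961952 -0.01253661  1.25047305] [ 0.08757248 -0.00910292 -0.99611656]
battery_box 0.56 [290.1, 165.9, 331.8, 221.4] [[0.36, -0.124, 0.035], [0.41, -0.084, 0.215], [0.467, -0.05, 0.246]]
dock 0.89 [135.5, 158.8, 236.7, 223.8] [[0.378, 0.12, 0.006], [0.447, 0.249, 0.058], [0.515, 0.334, 0.08]]
start_button_top 0.47 [145.0, 178.7, 160.5, 191.0] [[0.439, 0.277, 0.075], [0.452, 0.29, 0.08], [0.467, 0.306, 0.085]]
marker 0.73 [376.1, 173.0, 417.6, 188.9] [[0.447, -0.391, 0.007], [0.463, -0.341, 0.013], [0.48, -0.283, 0.018]]
calipers 0.77 [351.1, 213.8, 4
[... 174 characters left out ...]
18e-04,
        8.38596743e+01, -1.23358679e+01]), 'qvel': array([ 0.00725384,  0.04769516,  0.08222966, -0.02073899,  0.00835247,
       -0.04799695]), 'joint_efforts': array([-8.46938929e-04, -4.48158503e+01, -2.31404436e+01, -2.32565508e-04,
        5.94130906e-04,  1.39648975e-06]), 'position': array([ 0.1518874 , -0.52858152,  0.23133967]), 'tool_rot': array([[ 9.61108103e-01,  2.76172434e-01, -8.19444200e-06],
       [ 2.76172434e-01, -9.61108103e-01,  2.55080107e-06],
       [-7.17128367e-06, -4.71467458e-06, -1.00000000e+00]]), 'ft_force': array([-0.71438952,  0.07305873,  0.60126864]), 'wrist_torque': array([ 0.01054936, -0.03014595, -0.05802731]), 'grip_width': 0.08521365735907627}
```

View pics/top0.png

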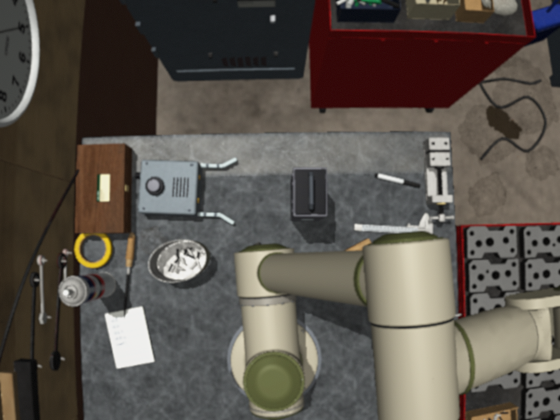

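View pics/scene0.png

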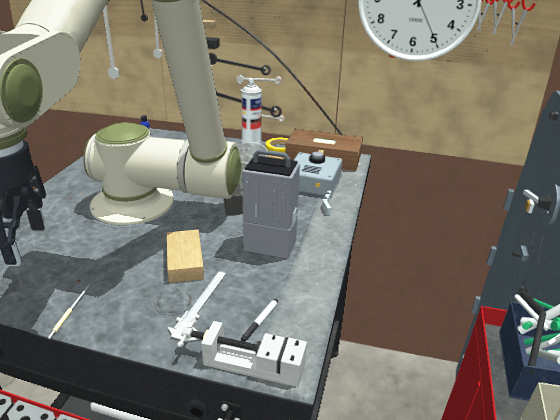

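Run:
```python
from h import *
for n in ['top','scene']:
    d=np.load(n+'d.npy')
    P=cloud(n,d,np.load(f'm_{n}_dock.npy')); 
    H=P[(P[:,2]>0.05)&(P[:,2]<0.066)].astype(np.float32)
    print(n,'dock housing top',cv2.minAreaRect(H[:,:2]*1000),len(H))
    L=P[(P[:,2]>0.015)&(P[:,2]<0.03)].astype(np.float32)
    print('rails',cv2.minAreaRect(L[:,:2]*1000),len(L))
    P=cloud(n,d,np.load(f'm_{n}_battery_box.npy')).astype(np.float32)
    for lo,hi in [(.205,.225),(.225,.26),(.01,.07)]:
        B=P[(P[:,2]>lo)&(P[:,2]<hi)]
        if len(B)>10: print('box',lo,cv2.minAreaRect(B[:,:2]*1000),len(B),B.mean(0))
```

```text
top dock housing top ((449.8768310546875, 261.1698303222656), (152.87399291992188, 137.35751342773438), 87.07330322265625) 2820
rails ((448.40301513671875, 224.3214111328125), (257.8827209472656, 164.68479919433594), 86.72697448730469) 324
box 0.205 ((415.0475158691406, -88.826416015625), (75.03388977050781, 109.15277099609375), 89.11579132080078) 1521 [ 0.41377923 -0.08731594  0.21473026]
box 0.225 ((413.91925048828125, -88.09933471679688), (10.097262382507324, 79.84967041015625), 89.10529327392578) 168 [ 0.41232336 -0.08794826  0.24381004]
box 0.01 ((399.99267578125, -58.7926025390625), (122.77715301513672, 51.92133712768555), 29.767358779907227) 60 [ 0.39791787 -0.05992961  0.03721232]
scene dock housing top ((451.7098083496094, 277.74310302734375), (191.27178955078125, 136.4404754638672), 86.9534912109375) 911
rails ((445.9714050292969, 230.67562866210938), (155.2509002685547, 298.188720703125), 1.0675852298736572) 277
box 0.205 ((415.79302978515625, -91.56095886230469), (76.23661041259766, 107.09781646728516), 89.34983825683594) 889 [ 0.41927612 -0.10100771  0.21413073]
box 0.225 ((415.8921813964844, -89.86642456054688), (77.05378723144531, 11.722969055175781), 0.605816125869751) 190 [ 0.41905144 -0.09116612  0.23984084]
box 0.01 ((352.097900390625, 106.98493957519531), (142.27072143554688, 518.0767211914062), 15.09494400024414) 1149 [ 0.42082846 -0.11641124  0.04023282]
```

The box stands at top-view pixel (310,192) and the dock at (168,187), with its rails opening toward the box. The button is at (153,185). The calipers (390,226) and marker (397,180) lie behind the box. A wood block stands near the box at scene pixel (185,255), so I'll check that and the vise.

Run:
```python
from h import *
d=np.load('scened.npy'); K=cam('scene')
for (u,v) in [(168,235),(185,235),(200,232),(172,278),(202,276),(167,260),(220,275),(175,330),(275,302),(245,338),(215,330),(260,345),(300,338),(280,350),(207,345),(62,320)]:
    print((u,v),back('scene',[(u,v)],[d[v,u]],K).round(3)[0])
```

```text
(168, 235) [ 0.19  -0.161  0.035]
(185, 235) [ 0.227 -0.149  0.034]
(200, 232) [ 0.234 -0.081  0.001]
(172, 278) [ 0.254 -0.28   0.015]
(202, 276) [ 0.309 -0.249  0.01 ]
(167, 260) [ 0.231 -0.251  0.036]
(220, 275) [ 0.341 -0.227  0.002]
(175, 330) [ 0.321 -0.411  0.008]
(275, 302) [ 0.481 -0.288  0.013]
(245, 338) [ 0.453 -0.394  0.01 ]
(215, 330) [ 0.413 -0.435  0.058]
(260, 345) [ 0.496 -0.443  0.054]
(300, 338) [ 0.548 -0.357  0.   ]
(280, 350) [ 0.531 -0.445  0.055]
(207, 345) [ 0.411 -0.469  0.055]
(62, 320) [ 0.099 -0.453  0.007]
```

jog_arm(
  plan=[
    [[0.8, -0.47, 0, 0, 0, 0], [0.8, -0.47, 0, 0, 0, 0], [0.8, -0.47, 0, 0, 0, 0], [0.8, -0.47, 0, 0, 0, 0], [0.8, -0.47, 0, 0, 0, 0], [0.8, -0.47, 0, 0, 0, 0], [0.8, -0.47, 0, 0, 0, 0], [0.8, -0.47, 0, 0, 0, 0], [0.8, -0.47, 0, 0, 0, 0], [0.8, -0.47, 0, 0, 0, 0]],
  ],
  grip=0.3,
)

```text
time_s: 1.6
position: [0.4084, -0.2583, 0.2315]
tool_rot: [[0.961, 0.276, 0.0], [0.276, -0.961, -0.0], [0.0, 0.0, -1.0]]
ft_force: [-0.4, -0.0, 0.0]
grip_width: 0.0552
```

jog_arm(
  plan=[
    [[0, 0, 0, 0, 0, -0.9], [0, 0, 0, 0, 0, -0.9], [0, 0, 0, 0, 0, -0.9], [0, 0, 0, 0, 0, -0.9], [0, 0, 0, 0, 0, -0.9], [0, 0, 0, 0, 0, -0.9], [0, 0, 0, 0, 0, -0.9], [0, 0, 0, 0, 0, -0.9], [0, 0, 0, 0, 0, -0.9], [0, 0, 0, 0, 0, -0.4]],
  ],
)

```text
time_s: 2.6
position: [0.4075, -0.2596, 0.2314]
tool_rot: [[0.011, 1.0, 0.0], [1.0, -0.011, -0.0], [-0.0, 0.0, -1.0]]
ft_force: [-0.8, -0.7, 0.5]
grip_width: 0.0554
```

```bash
cat > st.py <<'E'
from h import *
s=env.observe(); R=np.array(s['tool_rot']); 
print('t',s['time_s'],'p',s['position'].round(4),'q',s['q'].round(1),'F',s['ft_force'].round(1),'w',round(s['grip_width'],4))
print('x ang',np.degrees(np.arctan2(-R[0,1]*0+R[1,0],R[0,0])).round(2),'y ang',np.degrees(np.arctan2(R[1,1],R[0,1])).round(2),'\n',R.round(3))
E
python3 st.py
```

```text
t 2.6 p [ 0.4075 -0.2596  0.2314] q [-46.6  15.1  84.5  -0.   80.4 -45.9] F [-0.8 -0.7  0.5] w 0.0554
x ang 89.35 y ang -0.65 
 [[ 0.011  1.     0.   ]
 [ 1.    -0.011 -0.   ]
 [-0.     0.    -1.   ]]
```

jog_arm(
  plan=[
    [[0, 0, 0, 0, 0.75, 0], [0, 0, 0, 0, 0.75, 0], [0, 0, 0, 0, 0.75, 0], [0, 0, 0, 0, 0.75, 0], [0, 0, 0, 0, 0.75, 0], [0, 0, 0, 0, 0.75, 0], [0, 0, 0, 0, 0.75, 0], [0, 0, 0, 0, 0, 0]],
  ],
)

```text
time_s: 3.4
position: [0.4072, -0.2607, 0.2295]
tool_rot: [[0.014, 1.0, 0.011], [0.703, -0.018, 0.711], [0.711, -0.002, -0.703]]
ft_force: [-0.0, 0.4, -0.9]
grip_width: 0.0554
```

```bash
python3 st.py
python3 - <<'E'
from h import *
im,d=vision.get_image('scene'); save(im,'s1.png')
im,d=vision.get_image('wrist'); save(im,'w1.png')
E
```

```text
t 3.4 p [ 0.4072 -0.2607  0.2295] q [-59.   30.4  73.2  24.5 114.9 -55.3] F [-0.   0.4 -0.9] w 0.0554
x ang 88.84 y ang -1.03 
 [[ 0.014  1.     0.011]
 [ 0.703 -0.018  0.711]
 [ 0.711 -0.002 -0.703]]
```

View pics/s1.png

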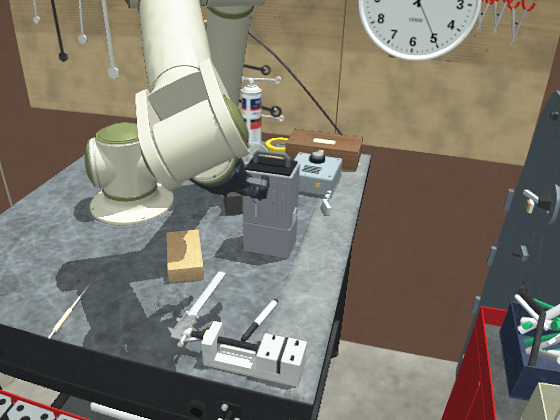

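View pics/w1.png

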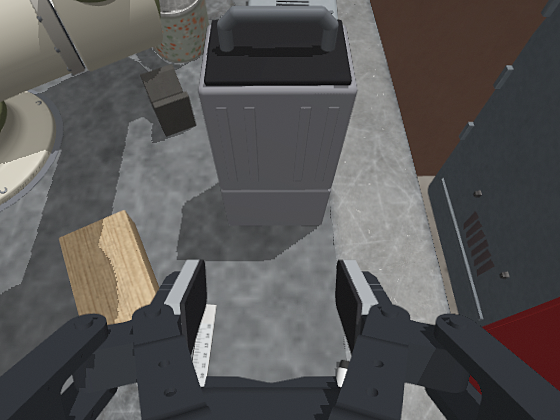

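jog_arm(
  plan=[
    [[-0.27, 0.02, 0.65, 0, 0, 0], [-0.27, 0.02, 0.65, 0, 0, 0], [-0.27, 0.02, 0.65, 0, 0, 0], [-0.27, 0.02, 0.65, 0, 0, 0], [-0.27, 0.02, 0.65, 0, 0, 0], [-0.27, 0.02, 0.65, 0, 0, 0], [-0.27, 0.02, 0.65, 0, 0, 0], [0, 0, 0, 0, 0, 0]],
  ],
)

```text
time_s: 4.3
position: [0.4138, -0.1821, 0.0485]
tool_rot: [[0.011, 1.0, 0.008], [0.705, -0.013, 0.709], [0.709, -0.002, -0.705]]
ft_force: [-0.7, -0.7, 0.4]
grip_width: 0.0556
```

```bash
python3 st.py
python3 - <<'E'
from h import *
im,d=vision.get_image('wrist'); save(im,'w2.png')
im,d=vision.get_image('scene'); save(im[120:300,150:390].repeat(3,0).repeat(3,1),'s2.png')
E
```

```text
t 4.3 p [ 0.4138 -0.1821  0.0485] q [-53.9  40.   92.   25.2  87.2 -63.4] F [-0.7 -0.7  0.4] w 0.0556
x ang 89.1 y ang -0.77 
 [[ 0.011  1.     0.008]
 [ 0.705 -0.013  0.709]
 [ 0.709 -0.002 -0.705]]
```

View pics/s2.png

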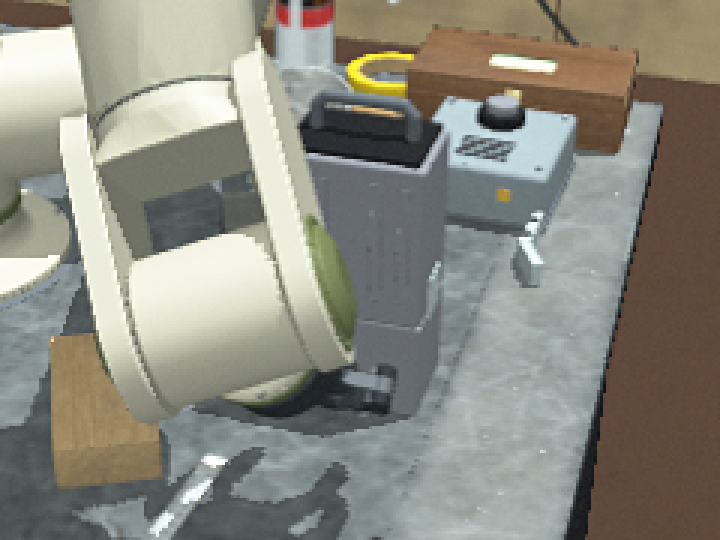

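View pics/w2.png

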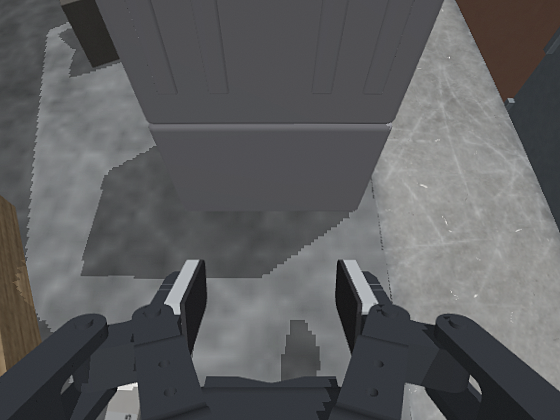

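Run:
```python
from h import *
im,d=vision.get_image('scene');C=cam('scene')
for u,v in [(200,256),(195,250),(205,252),(215,250),(225,243),(250,254),(270,248),(240,250),(185,235)]:
    print((u,v),back('scene',[(u,v)],[d[v,u]],C).round(3)[0])
```

```text
(200, 256) [ 0.388 -0.419  0.2  ]
(195, 250) [ 0.382 -0.422  0.213]
(205, 252) [ 0.394 -0.411  0.204]
(215, 250) [ 0.41  -0.409  0.209]
(225, 243) [ 0.426 -0.404  0.223]
(250, 254) [ 0.439 -0.315  0.142]
(270, 248) [ 0.463 -0.266  0.127]
(240, 250) [ 0.435 -0.36   0.181]
(185, 235) [ 0.366 -0.422  0.239]
```

jog_arm(
  plan=[
    [[-0.16, 0, 0.34, 0, 0, 0], [-0.16, 0, 0.34, 0, 0, 0], [0, 0, 0, 0, 0, 0]],
  ],
)

```text
time_s: 4.75
position: [0.4145, -0.1739, 0.0214]
tool_rot: [[0.011, 1.0, 0.011], [0.706, -0.016, 0.708], [0.708, 0.0, -0.706]]
ft_force: [-0.7, 1.1, -0.2]
grip_width: 0.0557
```

jog_arm(
  plan=[
    [[0.15, 0.01, 0.15, 0, 0, 0], [0.15, 0.01, 0.15, 0, 0, 0], [0.1, 0, 0.1, 0, 0, 0], [0.06, 0, 0.06, 0, 0, 0], [0.06, 0, 0.06, 0, 0, 0], [0.04, 0, 0.04, 0, 0, 0], [0, 0, 0, 0, 0, 0]],
  ],
)

```text
time_s: 5.45
position: [0.4158, -0.1419, 0.0212]
tool_rot: [[0.011, 1.0, 0.011], [0.705, -0.016, 0.709], [0.709, -0.0, -0.706]]
ft_force: [-0.6, 0.0, 0.1]
grip_width: 0.0559
```

```bash
python3 st.py
python3 - <<'E'
from h import *
im,d=vision.get_image('wrist'); save(im,'w3.png')
im,d=vision.get_image('scene'); save(im[120:300,150:390].repeat(3,0).repeat(3,1),'s3.png')
E
```

```text
t 5.45 p [ 0.4158 -0.1419  0.0212] q [-51.1  41.4  96.9  27.4  80.6 -64.4] F [-0.6  0.   0.1] w 0.0559
x ang 89.09 y ang -0.9 
 [[ 0.011  1.     0.011]
 [ 0.705 -0.016  0.709]
 [ 0.709 -0.    -0.706]]
```

View pics/w3.png

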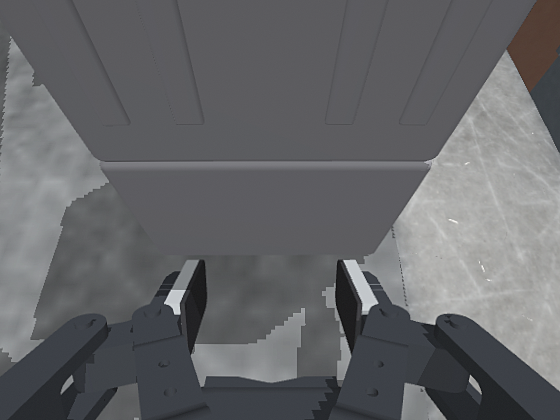

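jog_arm(
  plan=[
    [[0.05, 0, 0.05, 0, 0, 0], [0.05, 0, 0.05, 0, 0, 0], [0.05, 0, 0.05, 0, 0, 0], [0.05, 0, 0.05, 0, 0, 0], [0.05, 0.01, 0.05, 0, 0, 0], [0.05, 0.01, 0.05, 0, 0, 0], [0.05, 0.01, 0.05, 0, 0, 0], [0.05, 0.01, 0.05, 0, 0, 0], [0.05, 0.01, 0.05, 0, 0, 0], [0.05, 0.01, 0.05, 0, 0, 0]],
  ],
)

```text
time_s: 6.55
position: [0.4187, -0.1137, 0.0212]
tool_rot: [[0.011, 1.0, 0.011], [0.706, -0.016, 0.708], [0.708, 0.0, -0.706]]
ft_force: [-0.6, -3.3, 0.4]
grip_width: 0.0557
```

```bash
cat > box.py <<'E'
import sys
from h import *
tag=sys.argv[1]
im,d=vision.get_image('top'); save(im[120:270,100:400].repeat(2,0).repeat(2,1),f't{tag}.png')
r=spotter.trace('top','battery_box')
dk=(np.array([0.444,0.148]),np.radians(-3.0))
for q in r[:1]:
    P=cloud('top',d,q['pixels']).astype(np.float32)
    print(q['score'],q['rect'])
    B=P[(P[:,2]>.205)&(P[:,2]<.225)]
    if len(B)>50:
        m=cv2.minAreaRect(B[:,:2]*1000); a=m[2]-90 if m[1][0]<m[1][1] else m[2]
        if a<-45:a+=90
        c=np.array(m[0])/1000; e=c-dk[0]; ca,sa=np.cos(dk[1]),np.sin(dk[1])
        print('box',c.round(4),m[1],'yaw',round(a,2),'dockframe x,y',(e@[ca,sa]).round(4),(e@[-sa,ca]).round(4),len(B))
im,d=vision.get_image('scene'); save(im[120:300,150:390].repeat(3,0).repeat(3,1),f's{tag}.png')
r=spotter.trace('scene','battery_box')
if r:
    P=cloud('scene',d,r[0]['pixels']).astype(np.float32); B=P[(P[:,2]>.205)&(P[:,2]<.225)]
    m=cv2.minAreaRect(B[:,:2]*1000); print('scene',m,len(B),'zmin/max',np.percentile(P[:,2],[1,99]))
im,d=vision.get_image('wrist'); save(im,f'w{tag}.png')
E
python3 st.py; python3 box.py 4
```

```text
t 6.55 p [ 0.4187 -0.1137  0.0212] q [-48.8  40.6  99.3  29.   78.3 -63.8] F [-0.6 -3.3  0.4] w 0.0557
x ang 89.09 y ang -0.92 
 [[ 0.011  1.     0.011]
 [ 0.706 -0.016  0.708]
 [ 0.708  0.    -0.706]]
0.55 [286.1, 166.5, 295.2, 183.0]
box [ 0.4507 -0.0411] (8.754985809326172, 37.98931121826172) yaw -0.87 dockframe x,y 0.0166 -0.1885 64
scene ((422.327880859375, -155.33157348632812), (108.56291198730469, 237.9650421142578), 2.6187047958374023) 697 zmin/max [0.00349939 0.24632635]
```

View pics/w4.png

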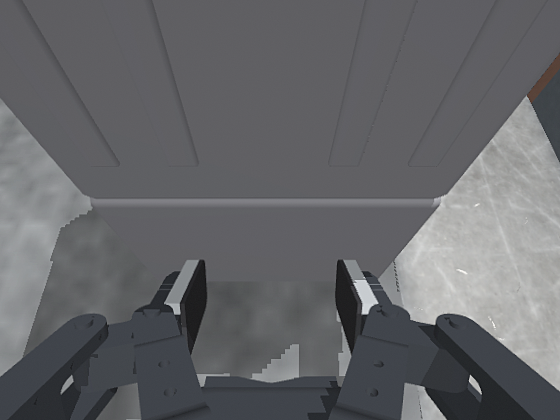

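View pics/t4.png

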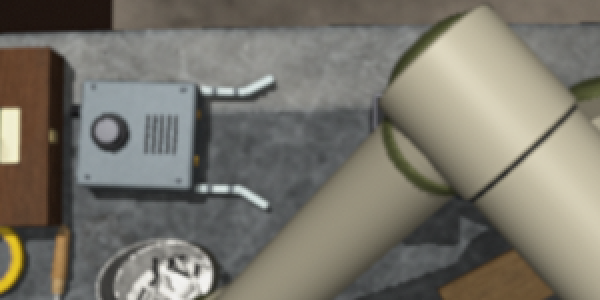

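```bash
cat > wb.py <<'E'
import sys
from h import *
tag=sys.argv[1]
C=cam('wrist'); s=env.observe(); im,d=vision.get_image('wrist'); save(im,f'w{tag}.png')
P=cloud('wrist',d) if False else None
v,u=np.nonzero(d>0); P=back('wrist',np.stack([u,v],1),d[v,u],C)
dk=np.array([0.444,0.148]); a=np.radians(-3.0); ex=np.array([np.cos(a),np.sin(a)]); ey=np.array([-np.sin(a),np.cos(a)])
p=s['position']
for lo,hi in [(.04,.065),(.1,.16)]:
    m=(P[:,2]>lo)&(P[:,2]<hi)&(P[:,1]>p[1]-.02)&(P[:,1]<p[1]+.03)&(abs(P[:,0]-p[0])<.08)
    Q=P[m]
    if len(Q)<50: print('few',lo,len(Q)); continue
    f=np.polyfit(Q[:,0],Q[:,1],1); r=Q[:,1]-np.polyval(f,Q[:,0]); Q=Q[abs(r)<.004]
    f=np.polyfit(Q[:,0],Q[:,1],1); yaw=np.arctan(f[0])
    x0,x1=np.percentile(Q[:,0],[.5,99.5]); xm=(x0+x1)/2
    c=np.array([xm,np.polyval(f,xm)])+.038*np.array([-np.sin(yaw),np.cos(yaw)])
    g=np.polyfit(Q[:,2],Q[:,1]-np.polyval(f,Q[:,0]),1)
    print(lo,'n',len(Q),'x',x0.round(4),x1.round(4),'w',(x1-x0).round(4),'yaw',np.degrees(yaw).round(2),'c',c.round(4),'dock x,y',((c-dk)@ex).round(4),((c-dk)@ey).round(4),'tilt',np.degrees(g[0]).round(2))
print('TCP',p.round(4),'F',s['ft_force'].round(1), 'TCPdock',((p[:2]-dk)@ex).round(4),((p[:2]-dk)@ey).round(4))
E
python3 wb.py 4b
```

```text
0.04 n 7261 x 0.3649 0.469 w 0.1041 yaw -0.81 c [ 0.4175 -0.0719] dock x,y -0.0149 -0.221 tilt 0.9
0.1 n 84736 x 0.3656 0.4692 w 0.1036 yaw -0.81 c [ 0.4179 -0.0723] dock x,y -0.0145 -0.2213 tilt -0.19
TCP [ 0.4185 -0.1134  0.0212] F [0.2 0.8 0.1] TCPdock -0.0118 -0.2624
```

jog_arm(
  plan=[
    [[0.06, 0.01, 0.06, -0.005, 0, 0.005], [0.07, 0.015, 0.07, -0.005, 0, 0.005], [0.07, 0.015, 0.07, -0.005, 0, 0.005], [0.07, 0.015, 0.07, -0.005, 0, 0.005], [0.07, 0.015, 0.07, -0.005, 0, 0.005], [0.07, 0.015, 0.07, -0.005, 0, 0.005], [0.07, 0.015, 0.07, -0.005, 0, 0.005], [0.07, 0.015, 0.07, -0.005, 0, 0.005], [0.07, 0.015, 0.07, -0.005, 0, 0.005], [0.07, 0.015, 0.07, -0.005, 0, 0.005]],
  ],
)

```text
time_s: 7.85
position: [0.4253, -0.0746, 0.0212]
tool_rot: [[0.019, 1.0, 0.019], [0.705, -0.027, 0.708], [0.709, -0.0, -0.706]]
ft_force: [-0.5, -3.2, -0.7]
grip_width: 0.0553
```

```bash
python3 wb.py 5; python3 st.py
```

```text
0.04 n 7122 x 0.3719 0.476 w 0.1041 yaw -1.34 c [ 0.4248 -0.0333] dock x,y -0.0096 -0.1821 tilt 1.14
0.1 n 85276 x 0.3723 0.476 w 0.1037 yaw -1.38 c [ 0.4251 -0.0336] dock x,y -0.0094 -0.1824 tilt -0.19
TCP [ 0.4253 -0.0746  0.0212] F [-0.5 -3.2 -0.7] TCPdock -0.007 -0.2233
t 7.9 p [ 0.4253 -0.074   0.0213] q [-45.2  39.8 102.2  32.   75.3 -62.6] F [-0.1 -1.2 -0.5] w 0.0554
x ang 88.46 y ang -1.52 
 [[ 0.019  1.     0.019]
 [ 0.705 -0.026  0.709]
 [ 0.709 -0.    -0.705]]
```

jog_arm(
  plan=[
    [[0.07, 0.015, 0.07, -0.006, 0, 0.006], [0.07, 0.015, 0.07, -0.006, 0, 0.006], [0.07, 0.015, 0.07, -0.006, 0, 0.006], [0.07, 0.015, 0.07, -0.006, 0, 0.006], [0.07, 0.015, 0.07, -0.006, 0, 0.006], [0.07, 0.015, 0.07, -0.006, 0, 0.006], [0.07, 0.015, 0.07, -0.006, 0, 0.006], [0.07, 0.015, 0.07, -0.006, 0, 0.006], [0.07, 0.015, 0.07, -0.006, 0, 0.006], [0.07, 0.015, 0.07, -0.006, 0, 0.006]],
  ],
)

```text
time_s: 8.9
position: [0.4326, -0.0352, 0.0214]
tool_rot: [[0.028, 0.999, 0.028], [0.705, -0.039, 0.708], [0.709, -0.0, -0.706]]
ft_force: [0.1, -3.2, -0.0]
grip_width: 0.0556
```

jog_arm(
  plan=[
    [[0.07, 0.014, 0.07, -0.006, 0, 0.006], [0.07, 0.014, 0.07, -0.006, 0, 0.006], [0.07, 0.014, 0.07, -0.006, 0, 0.006], [0.07, 0.014, 0.07, -0.006, 0, 0.006], [0.07, 0.014, 0.07, -0.006, 0, 0.006], [0.07, 0.014, 0.07, -0.006, 0, 0.006]],
  ],
)

```text
time_s: 9.5
position: [0.4369, -0.0116, 0.0214]
tool_rot: [[0.033, 0.999, 0.033], [0.705, -0.047, 0.708], [0.709, -0.0, -0.706]]
ft_force: [-1.0, -4.5, -1.6]
grip_width: 0.0557
```

```bash
python3 wb.py 6; python3 st.py; python3 box.py 6b
```

```text
0.04 n 6037 x 0.3857 0.4886 w 0.1028 yaw -2.25 c [0.4387 0.0295] dock x,y 0.0009 -0.1186 tilt 1.27
0.1 n 85434 x 0.3841 0.4876 w 0.1035 yaw -2.55 c [0.4375 0.0293] dock x,y -0.0003 -0.1188 tilt -0.18
TCP [ 0.4369 -0.0116  0.0214] F [-1.  -4.5 -1.6] TCPdock 0.0013 -0.1598
t 9.55 p [ 0.4369 -0.0111  0.0215] q [-38.8  38.8 105.9  37.4  70.5 -60.3] F [ 0.5 -1.5 -1.5] w 0.0558
x ang 87.29 y ang -2.69 
 [[ 0.033  0.999  0.033]
 [ 0.704 -0.047  0.708]
 [ 0.709 -0.    -0.705]]
scene ((438.659423828125, -61.32069396972656), (112.69535827636719, 254.764404296875), 1.4541319608688354) 610 zmin/max [0.00423276 0.25523514]
```

View pics/t6b.png

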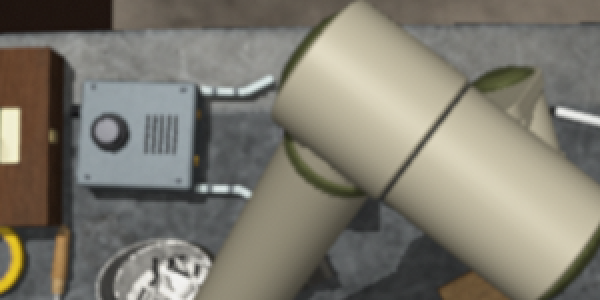

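View pics/s6b.png

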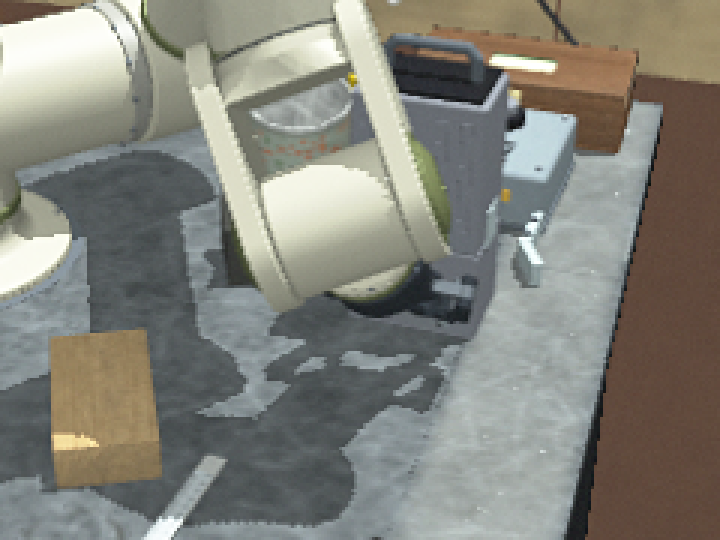

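View pics/w6.png

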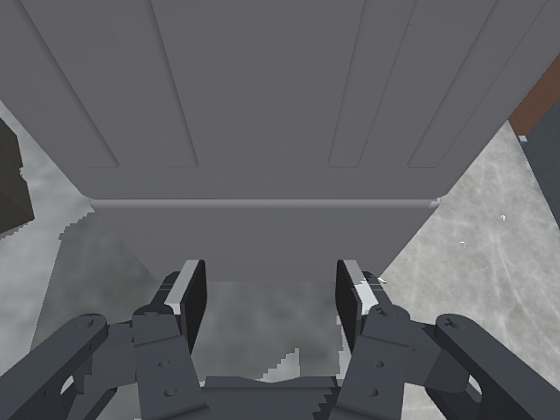

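jog_arm(
  plan=[
    [[0.06, 0, 0.06, -0.003, 0, 0.003], [0.07, 0, 0.07, -0.003, 0, 0.003], [0.07, 0, 0.07, -0.003, 0, 0.003], [0.07, 0, 0.07, -0.003, 0, 0.003], [0.07, 0, 0.07, -0.003, 0, 0.003], [0.07, 0, 0.07, -0.003, 0, 0.003], [0.07, 0, 0.07, -0.003, 0, 0.003], [0.07, 0, 0.07, -0.003, 0, 0.003], [0.07, 0, 0.07, -0.003, 0, 0.003], [0.07, 0, 0.07, -0.003, 0, 0.003]],
  ],
)

```text
time_s: 10.8
position: [0.4388, 0.0273, 0.0214]
tool_rot: [[0.038, 0.999, 0.038], [0.705, -0.053, 0.708], [0.709, -0.0, -0.706]]
ft_force: [0.3, -3.4, -0.7]
grip_width: 0.0556
```

```bash
python3 wb.py 7; python3 st.py
python3 - <<'E'
from h import *
im,d=vision.get_image('scene'); save(im[120:300,200:390].repeat(3,0).repeat(3,1),'s7.png')
E
```

```text
0.04 n 5570 x 0.3911 0.4905 w 0.0994 yaw -2.46 c [0.4424 0.0684] dock x,y 0.0026 -0.0796 tilt 1.62
0.1 n 85479 x 0.386 0.4895 w 0.1035 yaw -2.93 c [0.4396 0.0683] dock x,y -0.0002 -0.0798 tilt -0.18
TCP [0.4388 0.0273 0.0214] F [ 0.3 -3.4 -0.7] TCPdock 0.0012 -0.1208
t 10.85 p [0.4387 0.0279 0.0216] q [-34.7  38.2 108.2  40.7  67.6 -59.3] F [ 0.5 -0.3 -0.6] w 0.0556
x ang 86.93 y ang -3.04 
 [[ 0.038  0.999  0.037]
 [ 0.704 -0.053  0.708]
 [ 0.709 -0.    -0.705]]
```

View pics/s7.png

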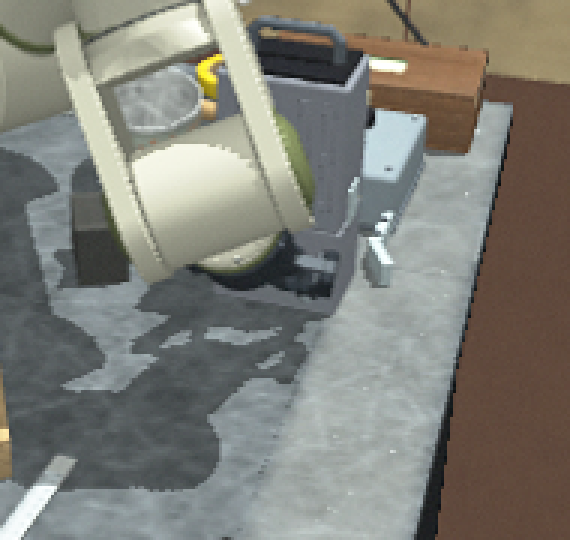

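View pics/w7.png

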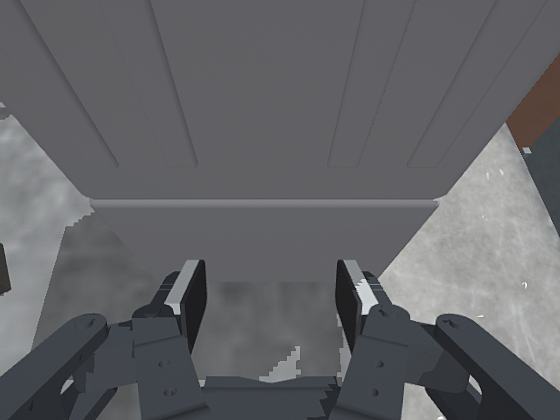

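jog_arm(
  plan=[
    [[0.06, 0, 0.06, 0, 0, 0], [0.06, 0, 0.06, 0, 0, 0], [0.06, 0, 0.06, 0, 0, 0], [0.06, 0, 0.06, 0, 0, 0], [0.06, 0, 0.06, 0, 0, 0], [0.06, 0, 0.06, 0, 0, 0], [0.06, 0, 0.06, 0, 0, 0], [0.06, 0, 0.06, 0, 0, 0]],
  ],
)

```text
time_s: 11.7
position: [0.4403, 0.0544, 0.0215]
tool_rot: [[0.038, 0.999, 0.038], [0.705, -0.053, 0.708], [0.709, -0.0, -0.706]]
ft_force: [-1.0, -4.7, 0.8]
grip_width: 0.0552
```

```bash
python3 wb.py 8
```

```text
0.04 n 5594 x 0.3941 0.492 w 0.0979 yaw -2.47 c [0.4447 0.0954] dock x,y 0.0035 -0.0525 tilt 1.63
0.1 n 85626 x 0.3874 0.4909 w 0.1035 yaw -2.93 c [0.4411 0.0954] dock x,y -0.0001 -0.0527 tilt -0.2
TCP [0.4403 0.0544 0.0215] F [-1.  -4.7  0.8] TCPdock 0.0012 -0.0936
```

View pics/w8.png

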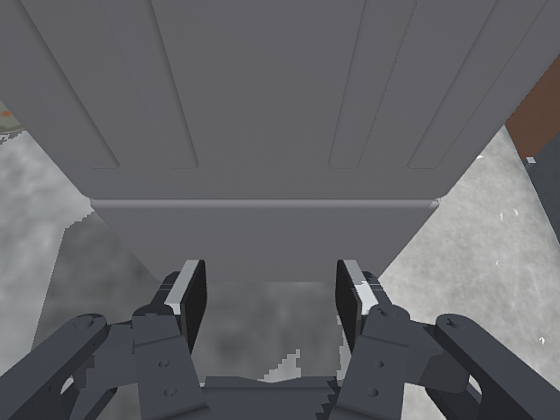

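jog_arm(
  plan=[
    [[0.06, 0, 0.06, 0, 0, 0], [0.06, 0, 0.06, 0, 0, 0], [0.06, 0, 0.06, 0, 0, 0], [0.06, 0, 0.06, 0, 0, 0], [0.06, 0, 0.06, 0, 0, 0], [0.06, 0, 0.06, 0, 0, 0], [0.06, 0, 0.06, 0, 0, 0], [0.06, 0, 0.06, 0, 0, 0], [0.06, 0, 0.06, 0, 0, 0], [0.06, 0, 0.06, 0, 0, 0]],
  ],
)

```text
time_s: 12.75
position: [0.4421, 0.0883, 0.0216]
tool_rot: [[0.038, 0.999, 0.038], [0.705, -0.053, 0.708], [0.709, -0.0, -0.706]]
ft_force: [0.2, -2.9, -0.2]
grip_width: 0.0556
```

```bash
python3 wb.py 9
python3 - <<'E'
from h import *
im,d=vision.get_image('scene'); save(im[120:300,200:390].repeat(3,0).repeat(3,1),'s9.png')
E
```

```text
0.04 n 5541 x 0.3953 0.4938 w 0.0986 yaw -2.46 c [0.4462 0.1293] dock x,y 0.0032 -0.0186 tilt 1.52
0.1 n 85666 x 0.3892 0.4928 w 0.1035 yaw -2.93 c [0.4429 0.1293] dock x,y -0.0001 -0.0188 tilt -0.19
TCP [0.4421 0.0883 0.0216] F [ 0.2 -2.9 -0.2] TCPdock 0.0012 -0.0597
```

View pics/s9.png

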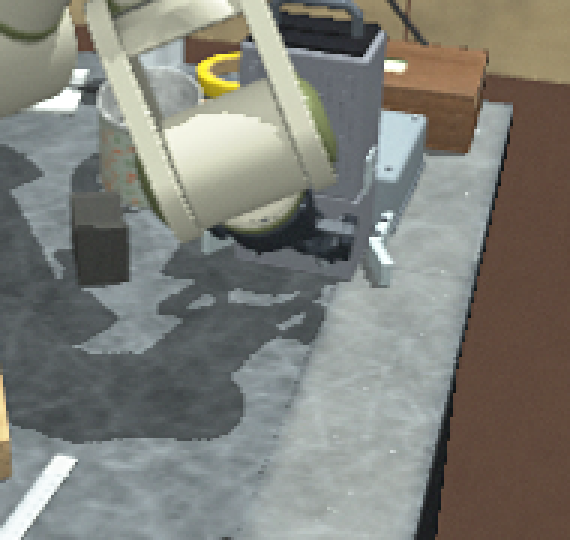

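View pics/w9.png

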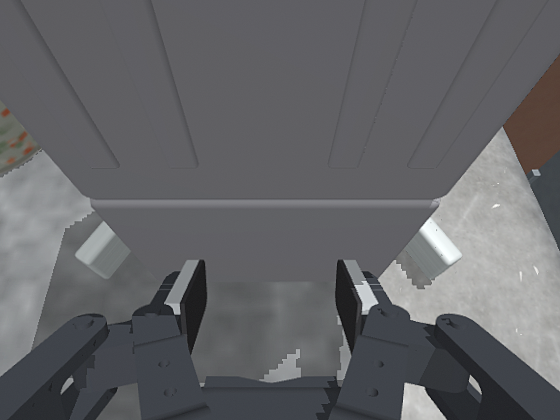

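The flare ends show symmetrically at (100,250) and (437,250), so the box is centred. I'll do the last 19 mm slowly.

jog_arm(
  plan=[
    [[0.05, 0, 0.05, 0, 0, 0], [0.05, 0, 0.05, 0, 0, 0], [0.04, 0, 0.04, 0, 0, 0], [0.04, 0, 0.04, 0, 0, 0], [0.03, 0, 0.03, 0, 0, 0], [0.03, 0, 0.03, 0, 0, 0], [0.03, 0, 0.03, 0, 0, 0]],
  ],
)

```text
time_s: 13.55
position: [0.443, 0.1034, 0.0217]
tool_rot: [[0.038, 0.999, 0.038], [0.705, -0.053, 0.708], [0.709, 0.0, -0.706]]
ft_force: [0.9, -4.2, 1.4]
grip_width: 0.0558
```

jog_arm(
  plan=[
    [[0.02, 0, 0.02, 0, 0, 0], [0.02, 0, 0.02, 0, 0, 0], [0.02, 0, 0.02, 0, 0, 0]],
  ],
)

```text
time_s: 13.85
position: [0.4431, 0.1067, 0.0217]
tool_rot: [[0.038, 0.999, 0.038], [0.705, -0.053, 0.708], [0.709, -0.0, -0.706]]
ft_force: [-0.4, -4.6, 2.4]
grip_width: 0.0556
```

```bash
python3 wb.py 10
```

```text
0.04 n 5402 x 0.3994 0.4949 w 0.0955 yaw -2.4 c [0.4488 0.1476] dock x,y 0.0048 -0.0002 tilt 1.85
0.1 n 85798 x 0.3904 0.494 w 0.1035 yaw -2.93 c [0.4442 0.1476] dock x,y 0.0002 -0.0004 tilt -0.2
TCP [0.4431 0.1067 0.0217] F [-0.4 -4.6  2.4] TCPdock 0.0013 -0.0413
```

Nominally home, but there is no wall reaction yet. I'll creep in until the force rises.

jog_arm(
  plan=[
    [[0.015, 0, 0.015, 0, 0, 0], [0.015, 0, 0.015, 0, 0, 0]],
  ],
)

```text
time_s: 14.1
position: [0.4433, 0.1073, 0.0215]
tool_rot: [[0.037, 0.999, 0.038], [0.706, -0.053, 0.706], [0.707, 0.001, -0.707]]
ft_force: [-7.2, -23.7, 10.8]
grip_width: 0.0554
```

jog_arm(
  plan=[
    [[0.015, 0, 0.015, 0, 0, 0], [0.015, 0, 0.015, 0, 0, 0]],
  ],
)

```text
time_s: 14.3
position: [0.4435, 0.1075, 0.0215]
tool_rot: [[0.036, 0.999, 0.038], [0.708, -0.053, 0.704], [0.705, 0.002, -0.709]]
ft_force: [-14.1, -38.8, 17.3]
grip_width: 0.0557
```

```bash
python3 wb.py 11
```

```text
0.04 n 5533 x 0.3956 0.4949 w 0.0993 yaw -2.48 c [0.4469 0.148 ] dock x,y 0.0029 0.0001 tilt 1.82
0.1 n 87214 x 0.3905 0.4939 w 0.1034 yaw -2.96 c [0.4442 0.148 ] dock x,y 0.0002 -0.0 tilt -0.15
TCP [0.4435 0.1075 0.0215] F [-14.1 -38.8  17.3] TCPdock 0.0016 -0.0405
```

jog_arm(
  plan=[
    [[-0.04, 0, -0.04, 0, 0, 0], [-0.06, 0, -0.06, 0, 0, 0], [-0.1, 0, -0.1, 0, 0, 0], [-0.2, 0, -0.2, 0, 0, 0], [-0.3, 0, -0.3, 0, 0, 0], [-0.3, 0, -0.3, 0, 0, 0], [0, 0, 0, 0, 0, 0]],
  ],
)

```text
time_s: 15.05
position: [0.4409, 0.0516, 0.0214]
tool_rot: [[0.039, 0.998, 0.04], [0.705, -0.056, 0.707], [0.708, 0.001, -0.706]]
ft_force: [0.4, -0.1, 0.4]
grip_width: 0.0553
```

Run:
```python
from h import *
C=cam('wrist'); im,d=vision.get_image('wrist'); save(im,'w12.png')
v,u=np.nonzero(d>0); P=back('wrist',np.stack([u,v],1),d[v,u],C)
dk=np.array([0.444,0.148]); a=np.radians(-3.0); ex=np.array([np.cos(a),np.sin(a)]); ey=np.array([-np.sin(a),np.cos(a)])
Q=np.c_[(P[:,:2]-dk)@ex,(P[:,:2]-dk)@ey,P[:,2]]
m=(abs(Q[:,0])<.07)&(abs(Q[:,1]+.038)<.015)&(Q[:,2]>.01)&(Q[:,2]<.19); Q=Q[m]
for lo,hi in [(.01,.03),(.03,.065),(.08,.12),(.12,.19)]:
    S=Q[(Q[:,2]>lo)&(Q[:,2]<hi)&(abs(Q[:,0])<.054)]; 
    if len(S)>50: f=np.polyfit(S[:,0],S[:,1],1); print(lo,len(S),'x',np.percentile(Q[(Q[:,2]>lo)&(Q[:,2]<hi)][:,0],[.5,99.5]).round(4),'y centre',(f[1]+.038).round(4),'yaw rel',np.degrees(f[0]).round(2))
r=spotter.trace('top','dock')
print(env.observe()['position'],env.observe()['ft_force'])
```

```text
0.01 4510 x [-0.0697  0.0697] y centre 0.0003 yaw rel 0.05
0.03 12242 x [-0.0539  0.0527] y centre 0.0002 yaw rel -0.0
0.08 22648 x [-0.0537  0.0525] y centre 0.0002 yaw rel 0.01
[0.44021558 0.05343499 0.02151689] [0.25507466 0.63882455 0.71309822]
```

View pics/w12.png

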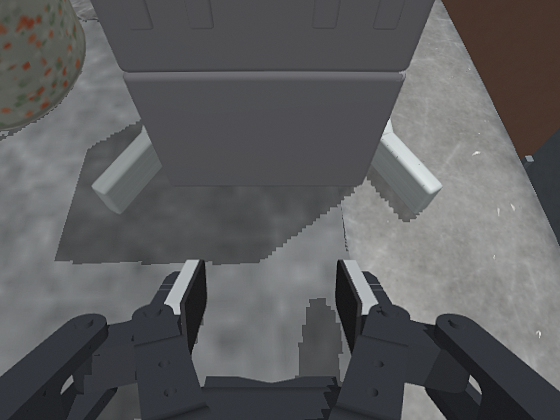

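The box stands seated between the flares at (130,170) and (405,170). It stayed put and is square. Next I retreat up and back, close the fingers, and go over to the button.

jog_arm(
  plan=[
    [[0, 0, -0.9, 0, 0, 0], [0, 0, -0.9, 0, 0, 0], [0, 0, -0.9, 0, 0, 0], [0, 0, -0.9, 0, 0, 0], [0, 0, -0.9, 0, 0, 0], [0, 0, -0.9, 0, 0, 0], [0, 0, -0.9, 0, 0, 0], [0, 0, 0, 0, 0, 0]],
  ],
  grip=-1,
)

```text
time_s: 15.95
position: [0.4316, -0.1269, 0.2013]
tool_rot: [[0.036, 0.998, 0.041], [0.707, -0.055, 0.705], [0.706, 0.004, -0.708]]
ft_force: [-0.0, 0.4, -0.7]
grip_width: 0.0
```

jog_arm(
  plan=[
    [[0, 0, 0, 0, -0.75, 0], [0, 0, 0, 0, -0.75, 0], [0, 0, 0, 0, -0.75, 0], [0, 0, 0, 0, -0.75, 0], [0, 0, 0, 0, -0.75, 0], [0, 0, 0, 0, -0.75, 0], [0, 0, 0, 0, -0.75, 0], [0, 0, 0, 0, 0, 0]],
  ],
)

```text
time_s: 16.75
position: [0.4302, -0.1217, 0.1988]
tool_rot: [[0.048, 0.999, -0.001], [0.999, -0.048, -0.0], [-0.0, -0.001, -1.0]]
ft_force: [0.1, 0.4, 0.1]
grip_width: 0.0
```

```bash
python3 st.py;  python3 - <<'E'
from h import *
im,d=vision.get_image('top'); save(im[120:270,60:360].repeat(2,0).repeat(2,1),'t13.png')
for q in ['battery_box','start_button_top','dock']:
    r=spotter.trace('top',q)
    if r:
        P=cloud('top',d,r[0]['pixels']).astype(np.float32); print(q,r[0]['score'],r[0]['rect'],np.percentile(P,[5,50,95],axis=0).round(4).tolist())
        for lo,hi in [(.205,.225),(.05,.066),(.07,.1)]:
            B=P[(P[:,2]>lo)&(P[:,2]<hi)]
            if len(B)>20: print(lo,cv2.minAreaRect(B[:,:2]*1000),len(B))
C=cam('top')
for u,v in [(100,150),(125,160),(131,200),(128,160),(105,190)]: print((u,v),back('top',[(u,v)],[d[v,u]],C).round(3)[0])
E
```

```text
t 16.75 p [ 0.4302 -0.1217  0.1988] q [-31.   13.3  92.9  -0.   73.9 -28.2] F [0.1 0.4 0.1] w 0.0
x ang 87.23 y ang -2.77 
 [[ 0.048  0.999 -0.001]
 [ 0.999 -0.048 -0.   ]
 [-0.    -0.001 -1.   ]]
start_button_top 0.6 [147.9, 176.5, 160.1, 194.5] [[0.4392, 0.2772, 0.0741], [0.4521, 0.2897, 0.0799], [0.4644, 0.3013, 0.0842]]
0.07 ((452.3974609375, 289.3034362792969), (30.124889373779297, 27.672481536865234), 9.714879035949707) 125
dock 0.96 [137.4, 154.3, 236.6, 224.0] [[0.3812, 0.1806, 0.026], [0.4439, 0.2671, 0.0588], [0.5126, 0.3277, 0.0743]]
0.05 ((450.0346984863281, 261.9176025390625), (149.17462158203125, 139.81019592285156), 89.15393829345703) 2294
0.07 ((452.9494323730469, 293.56890869140625), (44.61983108520508, 45.917259216308594), 88.63065338134766) 232
(100, 150) [0.548 0.439 0.064]
(125, 160) [0.521 0.374 0.057]
(131, 200) [0.423 0.373 0.   ]
(128, 160) [ 0.3   -0.013  1.25 ]
(105, 190) [0.443 0.421 0.069]
```

View pics/t13.png

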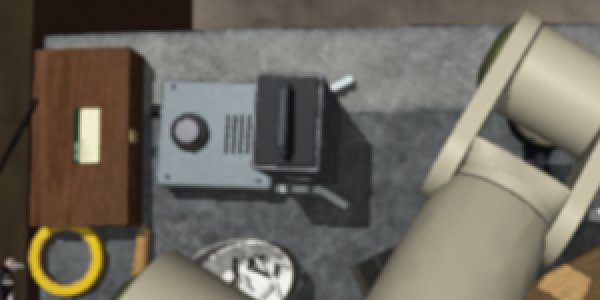

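jog_arm(
  plan=[
    [[0, 0, -0.8, 0, 0, 0], [0, 0, -0.8, 0, 0, 0], [0, 0, -0.8, 0, 0, 0], [0, 0, -0.8, 0, 0, 0], [0, 0, 0, 0, 0, 0]],
  ],
)

```text
time_s: 17.45
position: [0.4317, -0.1259, 0.3307]
tool_rot: [[0.054, 0.999, 0.006], [0.999, -0.054, -0.002], [-0.002, 0.006, -1.0]]
ft_force: [0.9, 0.2, -0.4]
grip_width: 0.0003
```

jog_arm(
  plan=[
    [[0.8, 0, 0, 0, 0, 0], [0.8, 0, 0, 0, 0, 0], [0.8, 0, 0, 0, 0, 0], [0.8, 0, 0, 0, 0, 0], [0.8, 0, 0, 0, 0, 0], [0.8, 0, 0, 0, 0, 0], [0.8, 0, 0, 0, 0, 0], [0.8, 0, 0, 0, 0, 0], [0.8, 0, 0, 0, 0, 0], [0.8, 0, 0, 0, 0, 0]],
  ],
)

```text
time_s: 18.45
position: [0.4479, 0.1957, 0.3261]
tool_rot: [[0.054, 0.999, -0.003], [0.999, -0.054, 0.001], [0.001, -0.003, -1.0]]
ft_force: [0.6, -0.5, -0.0]
grip_width: 0.0001
```

jog_arm(
  plan=[
    [[0.75, 0, 0, 0, 0, 0], [0.75, 0, 0, 0, 0, 0], [0.75, 0, 0, 0, 0, 0], [0, 0, 0, 0, 0, 0]],
  ],
)

```text
time_s: 18.85
position: [0.4527, 0.2867, 0.3255]
tool_rot: [[0.051, 0.999, -0.004], [0.999, -0.051, 0.001], [0.0, -0.004, -1.0]]
ft_force: [0.3, -1.0, 0.4]
grip_width: 0.0001
```

```bash
python3 st.py;  python3 - <<'E'
from h import *
C=cam('wrist'); im,d=vision.get_image('wrist'); save(im,'w14.png')
r=spotter.trace('wrist','start_button_top')
for q in r[:2]:
    P=cloud('wrist',d,q['pixels']).astype(np.float32); P=P[P[:,2]>.07]; print(q['score'],q['rect'],np.percentile(P,[5,50,95],axis=0).round(4).tolist() if len(P) else 0, cv2.minAreaRect(P[:,:2]*1000) if len(P) else 0)
im,d=vision.get_image('scene'); save(im[60:300,150:450].repeat(2,0).repeat(2,1),'s14.png')
E
```

```text
t 18.85 p [0.4527 0.2867 0.3255] q [19.6 17.6 65.3  0.1 97.3 22.6] F [ 0.3 -1.   0.4] w 0.0001
x ang 87.09 y ang -2.91 
 [[ 0.051  0.999 -0.004]
 [ 0.999 -0.051  0.001]
 [ 0.    -0.004 -1.   ]]
0.81 [257.0, 149.5, 284.9, 176.9] [[0.4401, 0.2813, 0.0777], [0.4527, 0.2939, 0.0802], [0.4649, 0.306, 0.0815]] ((452.0105285644531, 293.1913146972656), (29.634483337402344, 30.79830551147461), 86.55067443847656)
```

View pics/w14.png

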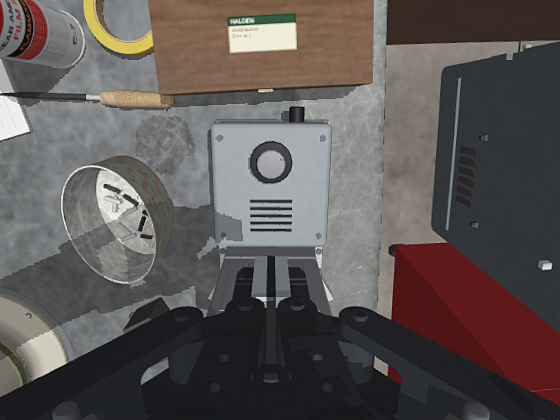

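View pics/s14.png

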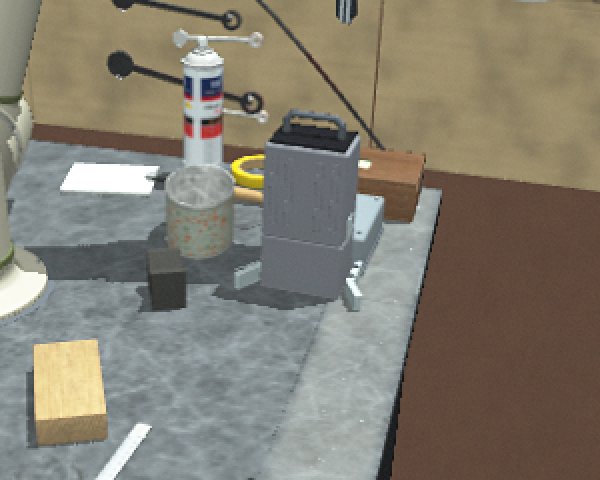

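```bash
python3 st.py;  python3 - <<'E'
from h import *
s=env.observe(); print(proj('scene',[s['position'],[.452,.293,.08],[.444,.148,.24]]),proj('top',[s['position']]),proj('wrist',[s['position'],[.452,.293,.08]]))
im,d=vision.get_image('scene'); save(im,'s15.png')
im,d=vision.get_image('top'); save(im,'t15.png')
E
```

```text
t 19.0 p [0.4528 0.2839 0.3264] q [19.4 17.4 65.4  0.  97.3 22.5] F [0.2 0.2 0.1] w 0.0
x ang 86.92 y ang -3.08 
 [[ 0.054  0.999 -0.002]
 [ 0.999 -0.054 -0.   ]
 [-0.    -0.002 -1.   ]]
[[322.30228724  70.94686038]
 [316.97672854 153.55028994]
 [307.23705207 117.87313267]] [[125.99983267 169.07402947]] [[269.98382327 276.09880595]
 [269.80835916 163.64283422]]
```

View pics/s15.png

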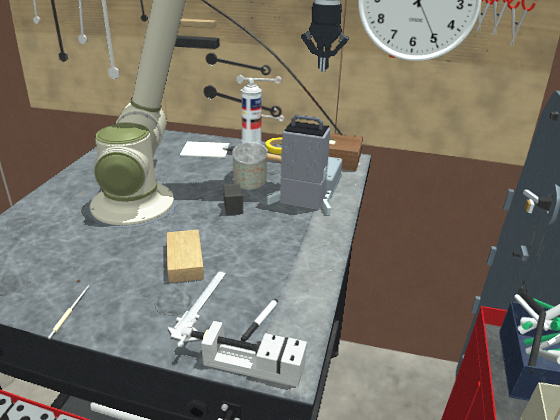

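View pics/t15.png

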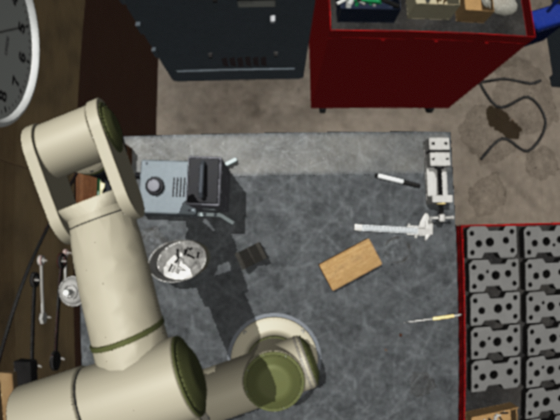

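jog_arm(
  plan=[
    [[0.22, -0.03, 0.5, 0, 0, 0], [0, 0, 0.9, 0, 0, 0], [0, 0, 0.9, 0, 0, 0], [0, 0, 0.9, 0, 0, 0], [0, 0, 0.9, 0, 0, 0], [0, 0, 0.7, 0, 0, 0], [0, 0, 0.4, 0, 0, 0], [0, 0, 0, 0, 0, 0], [0, 0, 0, 0, 0, 0]],
  ],
)

```text
time_s: 20.0
position: [0.4524, 0.2931, 0.1201]
tool_rot: [[0.054, 0.999, 0.001], [0.999, -0.054, 0.0], [0.0, 0.001, -1.0]]
ft_force: [0.4, -0.1, 0.7]
grip_width: -0.0001
```

```bash
python3 st.py;  python3 - <<'E'
from h import *
im,d=vision.get_image('scene'); save(im[60:260,200:450].repeat(3,0).repeat(3,1),'s16.png')
im,d=vision.get_image('wrist'); save(im,'w16.png')
E
```

```text
t 20.0 p [0.4524 0.2931 0.1201] q [20.3 26.9 86.   0.  67.  23.4] F [ 0.4 -0.1  0.7] w -0.0001
x ang 86.89 y ang -3.11 
 [[ 0.054  0.999  0.001]
 [ 0.999 -0.054  0.   ]
 [ 0.     0.001 -1.   ]]
```

View pics/w16.png

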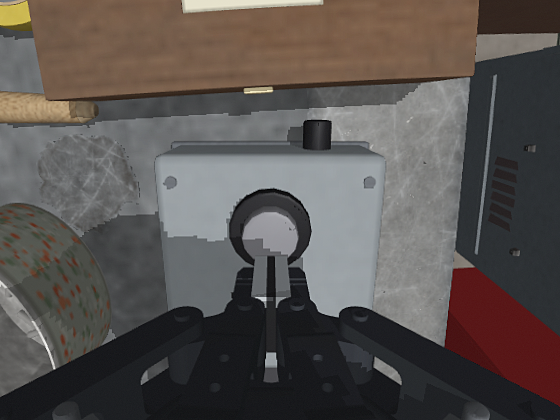

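View pics/s16.png

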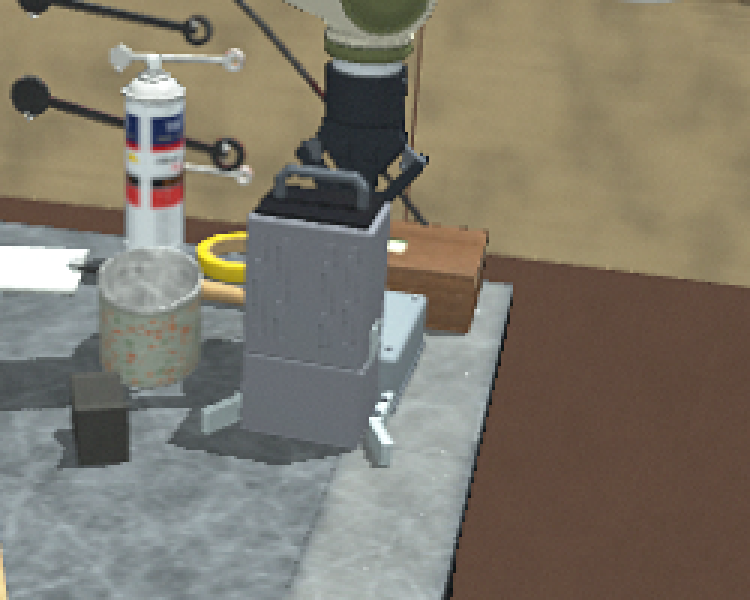

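jog_arm(
  plan=[
    [[0, 0, 0.35, 0, 0, 0], [0, 0, 0.35, 0, 0, 0], [0, 0, 0.15, 0, 0, 0], [0, 0, 0, 0, 0, 0]],
  ],
)

```text
time_s: 20.5
position: [0.4519, 0.2934, 0.0855]
tool_rot: [[0.053, 0.999, -0.0], [0.999, -0.053, -0.0], [-0.0, -0.0, -1.0]]
ft_force: [0.2, -0.0, 0.4]
grip_width: -0.0004
```

jog_arm(
  plan=[
    [[0, 0, 0.06, 0, 0, 0], [0, 0, 0.06, 0, 0, 0], [0, 0, 0.06, 0, 0, 0], [0, 0, 0, 0, 0, 0]],
  ],
)

```text
time_s: 20.9
position: [0.4521, 0.2936, 0.0783]
tool_rot: [[0.053, 0.999, 0.001], [0.999, -0.053, 0.0], [0.0, 0.001, -1.0]]
ft_force: [0.3, 0.4, 2.2]
grip_width: 0.0002
```

Contact with 2.2 N. I keep pressing in small steps to the end stop.

jog_arm(
  plan=[
    [[0, 0, 0.05, 0, 0, 0], [0, 0, 0.05, 0, 0, 0], [0, 0, 0, 0, 0, 0]],
  ],
)

```text
time_s: 21.2
position: [0.4522, 0.2936, 0.0742]
tool_rot: [[0.053, 0.999, 0.001], [0.999, -0.053, 0.0], [0.0, 0.001, -1.0]]
ft_force: [1.1, 0.6, 3.6]
grip_width: 0.0002
```

jog_arm(
  plan=[
    [[0, 0, 0.03, 0, 0, 0], [0, 0, 0, 0, 0, 0]],
  ],
)

```text
time_s: 21.4
position: [0.4522, 0.2936, 0.0739]
tool_rot: [[0.053, 0.999, 0.001], [0.999, -0.053, 0.0], [0.0, 0.001, -1.0]]
ft_force: [-2.2, -0.0, 11.1]
grip_width: 0.0001
```

At the end stop: 11 N, with no further travel. Releasing straight up.

jog_arm(
  plan=[
    [[0, 0, 0.02, 0, 0, 0], [0, 0, -0.1, 0, 0, 0], [0, 0, -0.2, 0, 0, 0], [0, 0, -0.5, 0, 0, 0], [0, 0, -0.8, 0, 0, 0], [0, 0, -0.8, 0, 0, 0], [0, 0, -0.8, 0, 0, 0], [0, 0, -0.8, 0, 0, 0], [0, 0, -0.8, 0, 0, 0], [0, 0, 0, 0, 0, 0]],
  ],
)

```text
time_s: 22.4
position: [0.4527, 0.2939, 0.2683]
tool_rot: [[0.053, 0.999, 0.007], [0.999, -0.053, 0.002], [0.003, 0.006, -1.0]]
ft_force: [-0.6, -0.4, 0.1]
grip_width: 0.0001
```

jog_arm(
  plan=[
    [[0, 0, -0.8, 0, 0, 0], [0, 0, -0.8, 0, 0, 0], [0, 0, -0.3, 0, 0, 0], [0, 0, 0, 0, 0, 0], [0, 0, 0, 0, 0, 0]],
  ],
)

```text
time_s: 22.9
position: [0.4515, 0.2934, 0.3388]
tool_rot: [[0.053, 0.999, -0.002], [0.999, -0.053, -0.001], [-0.001, -0.002, -1.0]]
ft_force: [0.2, 0.4, -0.3]
grip_width: -0.0001
```

```bash
python3 st.py;  python3 - <<'E'
from h import *
im,d=vision.get_image('wrist'); save(im,'w17.png')
for q in spotter.trace('wrist','start_button_top')[:1]:
    P=cloud('wrist',d,q['pixels']); P=P[P[:,2]>.07]; print('button',q['score'],np.percentile(P,[5,50,95],axis=0).round(4).tolist())
im,d=vision.get_image('top'); save(im[120:270,60:360].repeat(2,0).repeat(2,1),'t17.png')
dk=np.array([0.444,0.148]); a=np.radians(-3.0); ex=np.array([np.cos(a),np.sin(a)]); ey=np.array([-np.sin(a),np.cos(a)])
for n in ['battery_box','marker','calipers']:
    for q in spotter.trace('top',n)[:1]:
        P=cloud('top',d,q['pixels']).astype(np.float32); print(n,q['score'],np.percentile(P,[2,50,98],axis=0).round(3).tolist())
        B=P[(P[:,2]>.205)&(P[:,2]<.225)]
        if len(B)>30: m=cv2.minAreaRect(B[:,:2]*1000); c=np.array(m[0])/1000-dk; print(m,'dock x,y',c@ex,c@ey)
im,d=vision.get_image('scene'); save(im,'s17.png')
for q in spotter.trace('scene','battery_box')[:1]:
    P=cloud('scene',d,q['pixels']).astype(np.float32); B=P[(P[:,2]>.205)&(P[:,2]<.225)]
    m=cv2.minAreaRect(B[:,:2]*1000); c=np.array(m[0])/1000-dk; print(m,'dock x,y',c@ex,c@ey)
E
```

```text
t 22.9 p [0.4515 0.2934 0.3388] q [20.4 17.7 63.1  0.  99.4 23.5] F [ 0.2  0.4 -0.3] w -0.0001
x ang 86.95 y ang -3.05 
 [[ 0.053  0.999 -0.002]
 [ 0.999 -0.053 -0.001]
 [-0.001 -0.002 -1.   ]]
button 0.75 [[0.44, 0.2838, 0.0773], [0.4522, 0.2965, 0.0793], [0.4649, 0.3084, 0.0806]]
battery_box 0.74 [[0.387, 0.107, 0.011], [0.437, 0.137, 0.214], [0.496, 0.185, 0.246]]
((443.7620849609375, 146.59976196289062), (74.82850646972656, 110.78041076660156), 86.9017105102539) dock x,y -0.00016430618813024754 -0.0014107705706181007
marker 0.47 [[0.448, -0.392, 0.002], [0.466, -0.332, 0.012], [0.482, -0.28, 0.017]]
calipers 0.81 [[0.314, -0.424, -0.001], [0.336, -0.362, 0.006], [0.364, -0.223, 0.013]]
((445.11895751953125, 142.074462890625), (75.6773681640625, 107.5396499633789), 83.48374938964844) dock x,y 0.0014275426780117908 -0.005858854654926209
```

View pics/s17.png

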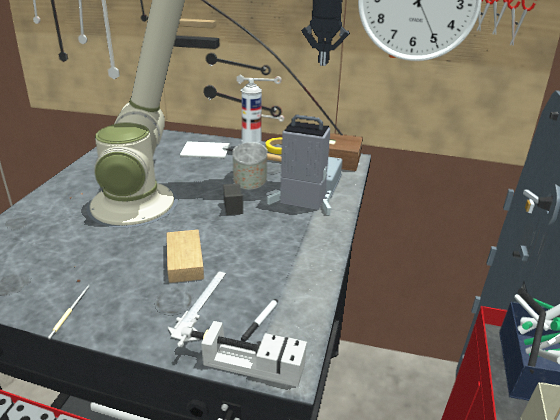

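View pics/t17.png

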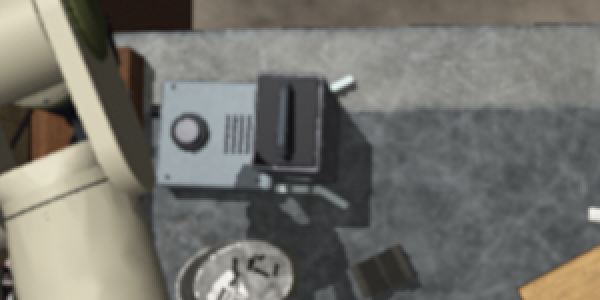

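```bash
python3 -c "
from h import *
print(close_job())"
```

```text
the job is handed in; nothing more can be done
None
```

The battery box is home in the dock, the start button was pressed to its stop and released, and the job was handed in at about 23 s.

- **Push:** I pushed the box with two fingertips at about 20–30 mm height, with the tool tilted 45° so the gripper body stayed clear. I steered it straight and square into the bay. At the back wall the push force rose from about 4 N to 39 N.
- **Box position:** After I backed off, the wrist camera put the box within 1 mm of the dock origin in x and y, with about 0° relative yaw. The last top view gave -0.2 mm and -1.4 mm, square within 0.2°. The box stood upright throughout.
- **Button:** With the fingers shut, I pressed from first contact at about 0.080 m down to 0.074 m, where 11 N showed the stop. The top then read 0.079 m, against 0.080 m before, so it is released to within camera noise.
- **Bystanders:** The calipers and marker read within a few millimetres along their lengths of where they started, apart from the caliper's near edge, which the arm partly hid in the first top view. The arm stood clear above everything at the end.

One check disagreed. The last fit from the scene camera put the box at y = -5.9 mm with 3.5° of yaw. I took this for an outline error on a partly hidden box, because the top camera, the wrist camera and the wall force all agreed with each other. I did not repeat the measurement.

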